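Lock the wash basket into the ultrasonic cleaner

TASK

Take the lidded steel wash basket with the three lugs by its bar handle, hang it in the bayonet collar of the ultrasonic cleaner (lugs down through the three gaps, onto the ledge) and twist it clockwise, seen from above, until the lugs drop into the locking notches; then let go. Where the notches lie is found only by feel, so press and turn gently, do not force it against its stops, and leave the other things on the bench where they are.

Things in the scene. Friction and masses are not known exactly. Their poses are not given: they have to be found in the camera images.
- basket: The wash basket: closed steel drum 90 mm across, 62 mm tall, flat lid, about 0.3 kg, standing on the bench at the start. Origin: centre of its underside, z up. Three round lugs (8 mm pins, level) stick out to a radius of 54 mm, their centres 48 mm above the underside, at 0, 120 and 240 degrees from its x axis; it has a bar handle on top.
- handle (a point): Centre of the basket's bar handle, 94 mm above its underside, axes as the basket's. The bar runs along y: 12 mm thick (x), 70 mm long (y), 20 mm high, held by a post at each end (y = +-32 mm); 22 mm of air between bar and lid.
- cleaner: The ultrasonic cleaner, fixed: white box 180 x 180 mm, its steel deck 100 mm above the bench, with a round well under a bayonet collar (see collar). Origin: centre of its underside, z up; the collar stands about the same upright axis. The basket's underside lies 84.5 mm above this origin with lugs on top of the lip, 69 mm with lugs on the ledge, 64 mm in the notches.
- collar (a point): Centre of the collar at ledge height (113 mm), axes as the cleaner's. Collar: bore 94 mm, outside 116 mm. Its lip, 11.5 to 15.5 mm above the ledge, has three gaps about 12.5 mm wide at 0, 120 and 240 degrees from x; a post bars the anticlockwise side below each. Lugs on the ledge have 3.5 mm of play under the lip. Pressing basket on cleaner with over 35 N damages them.
- locks (a point): A point on the collar's axis at notch floor height (108 mm), axes as the cleaner's, not the notches'. Clockwise from above each level ledge ends in a notch about 12.5 mm wide, 5 mm deep, with a solid stop right behind it. Notch centres lie 33 to 67 degrees clockwise of the gap centres, the same for all three, different every time; the exact angle is not measured: feel for it.
- plain_basket: a slimmer plain steel basket without lugs, 76 mm across, 72 mm tall with a 14 mm black knob on top (92 mm in all); a bystander; origin: centre of underside
- amber_bottle: brown glass bottle, 60 mm across, 130 mm tall; a bystander; origin: centre of underside
- reagent_jar: white plastic jar, 60 mm across, 75 mm tall; a bystander; origin: centre of underside
- beaker: glass cup, 70 mm across, 90 mm tall; a bystander; origin: centre of underside
- tube_rack: yellow plastic rack 70 x 190 mm (long along its y), with red-capped tubes up to 101 mm tall; a bystander; origin: centre of underside
- flask: conical glass flask, 90 mm across the foot, 150 mm tall; a bystander; origin: centre of underside
- pipette: white pipette lying along its x, about 235 mm long, 24 mm wide, 18 mm thick; a bystander; origin: underside of the handle's middle
Mind the look-alikes: they are no part of the job. Leave any purple or red look-alike of the basket alone.

How it is judged:
By the outcome, as a careful person would: the job done as asked, in the order asked, and still so for the second after the job is handed in, with the robot touching nothing.
It also fails if it takes over 54 s, if anything falls off the work surface, if the arm or the gripper's body presses on something with over 40 N, if the wrist force passes 120 N, or if a joint passes its speed limit or range.

ROBOT

A 6-joint arm with a two-finger parallel gripper is mounted at the origin on the work surface. World frame = base frame: x ahead of the robot, y to its left, z up, the work surface at z = 0. Lengths are in mm, angles in rad, forces in N, time in s.
With the tool pointing down it reaches from about 275 to 750 mm from the base axis. Payload 10.2 kg.
Tool frame: the origin (TCP) lies at the very end of the fingers, on their centre line; the grasp point (between the pads) lies ctrl.grip_depth behind it (ctrl.grip_depth is the distance from the TCP to the grasp point, in mm); z points along the fingers, y is the direction in which the jaws open and shut (so a half turn about z gives the same grasp; the last joint's range is limited). The gripper opens to 85 mm and grips with 20 to 120 N. Pads are 22 mm wide; open, the fingers measure 114 mm over their backs; the gripper's body (76 mm by 85 mm) begins 54 mm behind the grasp point. The pads swing forward as they close: fully open they stand 13 mm farther back than shut.
Start: joints at [1.03, 0.313, 1.498, -0, 1.331, -0.223], TCP at [164.063, 498.713, 231.294] pointing down, gripper open.
Joint ranges: [-2.94, 2.94], [-0.97, 2.17], [0.19, 2.56], [-1.23, 4.37], [0.02, 3.11], [-2.88, 2.88]. Speed limits (rad/s): [2.39, 2.39, 3.01, 3.14, 3.14, 3.14].

INTERFACE

Orientations are given as a unit quaternion [w, x, y, z].
In Python, from rig import telemetry, eyes, ctrl, nets gives the robot as it stands. The module is installed in compiled form; this text tells all that it offers.
- The arm moves only by the tool drive_tool, never from a script. Its argument "series" is text: rows parted by semicolons, each of 7 numbers parted by spaces: the shift along the tool's x, y, z normalised to -1 to 1, where 1 is 0.12 m, then the turn, a rotation vector about the tool's x, y, z normalised to -1 to 1, where 1 is 0.5 rad, then the opening, from 0 (shut) to 1 (fully open). In form: tx ty tz wx wy wz hand; .... A call has 1 to 20 rows; each row is the pose to reach, as a shift and turn from the pose measured when the call began, along the tool's axes at that moment; what a row does not reach only later rows make up. A row lasts 1/10 s, in which the tool goes at most 50 mm and 8.59 degrees, less where a joint would pass 70% of its speed; a pose out of reach is approached as far as the arm can. A call with a number of a shift or a turn outside -1 to 1 is refused whole. A call with a gripper value outside its range is refused whole. The fingers move at their own pace and stop on an object; "newtons" is the grip in N (left out, the last holds). Time passes only in rows, so rows that repeat a pose let the fingers close. It gives the time, the measured TCP pose, the force and the opening at its end, in the units of the state.
- telemetry.sense(): the state, without advancing time (a new reading comes with each control period).
- eyes.capture(name): name is "scene" or "top" or "wrist"; returns a dict with "frame" (384x512x3 uint8, red, green, blue), "fx", "fy", "cx", "cy" (pixels), "view" (4x4, takes a point from world to camera coordinates). Camera axes: x right, y up, looking along -z (the intrinsics and any distortion apply to the point x, -y, -z); pixel columns grow to the right and rows downward; lengths in mm; the calibration is good to about 2 mm. A picture is of the moment at which its call begins. There is no depth.
- ctrl.finish_job(): hands the job in, once; it reports no verdict.
Trained networks look in a picture, given as the dict that the camera call returned (one of the last four; its "shot" number tells which), for a name from the list of things; names that differ only in an ending like _2 or _b are one class to them, and where a whole thing is asked for, a point or a joint stands for the part that bears it (a point fixed in the world has none). Each returns a list of dicts, best first, with "confidence" (0 to 1); they miss things now and then, are a little off and sometimes report something else, mostly with a low value. They report only what shows in the picture. A call takes as long as a camera call. They do not tell look-alikes from the thing itself.
- nets.spot_in(name, picture): "rect" ([left, top, right, bottom] in pixels, round what is visible of it).
The state is a dict: "time_s": time; "joints": joint angles; "dq": joint speeds; "tau": joint torques, N m; "eef_pos": TCP position; "ee_rot": TCP orientation; "force": force on the tool from outside, world axes, zero at the start; "wrist_torque": the same for the moment, N m; "grip_width": opening from 0.0 (shut) to 1.0 (fully open).
Only numpy, scipy, OpenCV 4.12 (cv2) and the standard library are available. Lean on these libraries where they do the work, as an engineer would, in place of code of your own. Each camera call takes 0.05 s, during which the arm holds its last target. There are 200 camera calls.

## Working session

There is one attempt and no reset: what is moved stays moved. The work goes in short steps, Python scripts to look and compute and a tool call to move; the robot and the scene stay as the last step left them, time stands still between calls to the robot, and variables do not carry over. Pictures are saved under pics/ and viewed, about 8 in all and at most 12, crops included, and the job is handed in when it is done.

Besides the shell and the picture viewer there is one more tool, called in YAML: its name, and indented under it one key for each argument. drive_tool: Moves the arm, as the interface text tells. Scaled input: -1 to 1 covers 0.12 m each way for a shift and 0.5 rad each way for a turn. Its arguments: {"type":"object","properties":{"series":{"type":"string"},"newtons":{"type":"number"}},"required":["series"]}

```bash
mkdir -p pics
python3 - <<'E'
from rig import telemetry, eyes, ctrl, nets
import cv2,numpy as np
print(telemetry.sense()); print(ctrl.grip_depth)
ims=[]
for n in("scene","top"):
    p=eyes.capture(n); print(n,p["fx"],p["fy"],p["cx"],p["cy"],[k for k in p],np.round(p["view"],3).tolist())
    for t in("basket","cleaner","collar","handle"):
        for d in nets.spot_in(t,p)[:4]: print(n,t,np.round(d["rect"]).tolist(),round(d["confidence"],2))
    cv2.imwrite(f"pics/{n}0.png",cv2.resize(p["frame"][:,:,::-1],(800,600),interpolation=cv2.INTER_CUBIC))
E
```

```text
{'time_s': 0.0, 'joints': array([ 1.02960296e+00,  3.13438371e-01,  1.49844727e+00,  7.53525877e-06,
        1.33102931e+00, -2.23386376e-01]), 'dq': array([-0.00042948, -0.00167375, -0.0005052 ,  0.00114339, -0.00150123,
        0.00245786]), 'tau': array([-6.63240407e-04, -4.12263393e+01, -2.59738898e+01, -2.25322924e-04,
        4.16923678e-03, -1.84536486e-05]), 'eef_pos': array([163.9155    , 498.47300092, 230.73720175]), 'ee_rot': array([-2.50034910e-04,  1.58236463e-01,  9.87401025e-01, -6.12059457e-04]), 'force': array([0.58620927, 0.5670057 , 0.16189363]), 'wrist_torque': array([ 0.02466859, -0.06708536,  0.00314995]), 'grip_width': 1.0002559793363694}
18.700000000000003
scene 391.2116202565773 391.2116202565773 250.14877198566222 188.19026589256904 ['frame', 'fx', 'fy', 'cx', 'cy', 'view', 'shot'] [[-0.272, 0.962, -0.019, 159.348], [-0.618, -0.16, 0.77, 266.316], [0.737, 0.221, 0.638, -1810.554], [0.0, 0.0, 0.0, 1.0]]
scene basket [302.0, 168.0, 329.0, 196.0] 0.71
scene basket [255.0, 195.0, 282.0, 236.0] 0.71
scene basket [307.0, 198.0, 336.0, 224.0] 0.6
scene cleaner [159
[... 222 characters left out ...]
ne handle [254.0, 198.0, 283.0, 234.0] 0.59
top 498.64880490959814 498.64880490959814 263.67272197789305 191.4353776913185 ['frame', 'fx', 'fy', 'cx', 'cy', 'view', 'shot'] [[-0.006, -1.0, -0.011, 15.997], [0.991, -0.007, 0.135, -538.321], [-0.135, -0.01, 0.991, -1700.521], [0.0, 0.0, 0.0, 1.0]]
top basket [186.0, 181.0, 213.0, 208.0] 0.82
top basket [199.0, 224.0, 225.0, 250.0] 0.79
top basket [234.0, 156.0, 262.0, 182.0] 0.73
top basket [301.0, 162.0, 378.0, 234.0] 0.42
top cleaner [301.0, 161.0, 374.0, 233.0] 0.62
top collar [302.0, 160.0, 378.0, 234.0] 0.63
top handle [233.0, 154.0, 260.0, 187.0] 0.88
top handle [184.0, 174.0, 215.0, 209.0] 0.8
top handle [200.0, 222.0, 230.0, 247.0] 0.8
```

View pics/scene0.png

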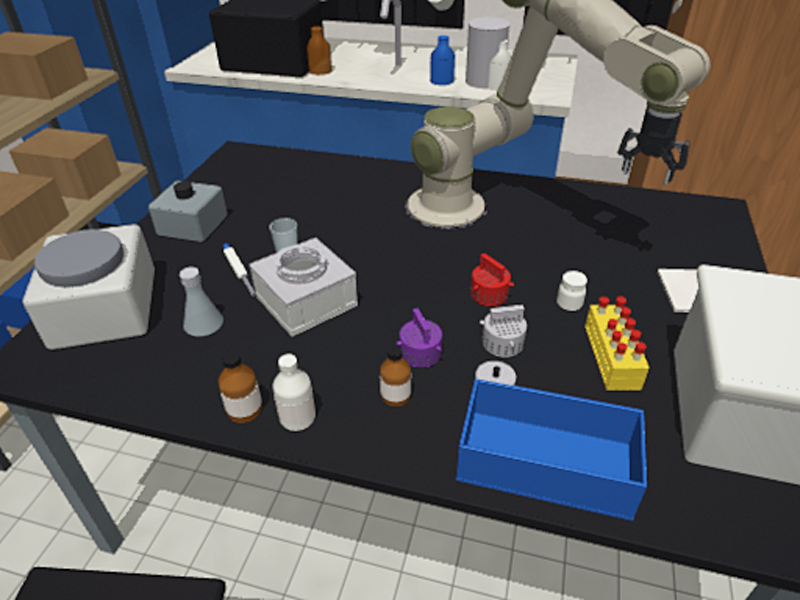

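Run:
```python
import cv2
from rig import eyes
p=eyes.capture("top")["frame"][:,:,::-1]
cv2.imwrite("pics/top1.png",cv2.resize(p[120:280,170:390],(800,582),interpolation=cv2.INTER_CUBIC))
```

```text
(no output)
```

View pics/top1.png

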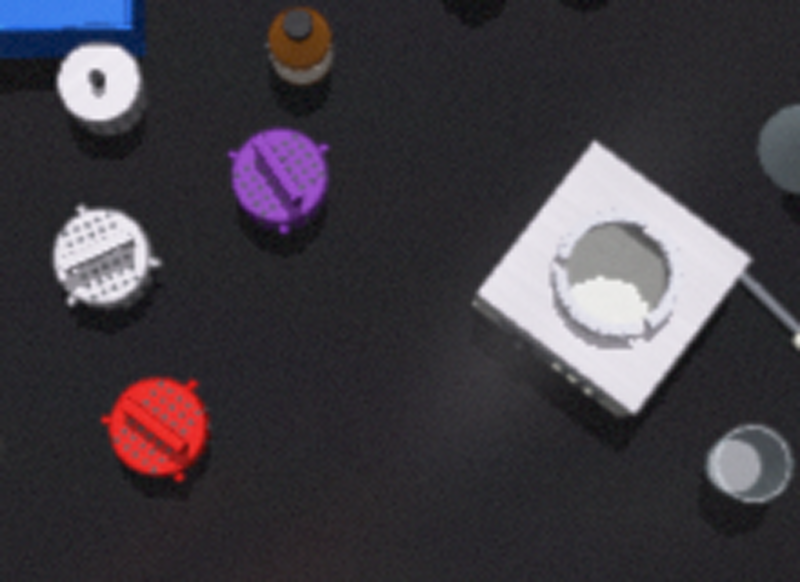

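Candidates (scene picture): steel basket with lugs (504,330), purple (421,342), red (490,283), plain steel with knob (496,375). I choose the steel one with lugs, at about (198,191) in the top camera. The box with the collar is at (303,285).

```bash
cat > h.py <<'E'
import numpy as np,cv2
from rig import telemetry, eyes, ctrl, nets
from scipy.spatial.transform import Rotation as Ro
def unproj(p,uv,z):
    uv=np.atleast_2d(np.float64(uv)); V=np.array(p["view"]); R=V[:3,:3]; c=-R.T@V[:3,3]
    d=np.c_[(uv[:,0]-p["cx"])/p["fx"],-(uv[:,1]-p["cy"])/p["fy"],-np.ones(len(uv))]@R
    return c+d*((z-c[2])/d[:,2])[:,None]
def proj(p,X):
    V=np.array(p["view"]); q=np.atleast_2d(X)@V[:3,:3].T+V[:3,3]
    return np.c_[p["cx"]-p["fx"]*q[:,0]/q[:,2],p["cy"]+p["fy"]*q[:,1]/q[:,2]]
def pose():
    s=telemetry.sense(); w,x,y,z=s["ee_rot"]; return s,np.array(s["eef_pos"]),Ro.from_quat([x,y,z,w])
def plan(pos,ydeg):
    """row (units) to put TCP at pos, tool down, tool y axis at ydeg (mod 180) in world; clipped"""
    s,p,R=pose(); best=None
    for a in(ydeg,ydeg+180):
        a=np.deg2rad(a); y=np.array([np.cos(a),np.sin(a),0]); z=np.array([0,0,-1.]); x=np.cross(y,z)
        w=(R.inv()*Ro.from_matrix(np.c_[x,y,z])).as_rotvec()
        if best is None or np.linalg.norm(w)<np.linalg.norm(best): best=w
    t=R.inv().apply(np.array(pos)-p)
    print("t",s["time_s"].round(2) if hasattr(s["time_s"],'round') else s["time_s"],"pos",p.round(1),"yang",np.rad2deg(np.arctan2(*R.apply([0,1,0])[1::-1])).round(2),"q6",round(s["joints"][5],2),"F",np.round(s["force"],1),"grip",round(s["grip_width"],3))
    print("shift units",(t/120).round(3),"turn units",(best/.5).round(3))
E
python3 - <<'E'
from h import *
p=eyes.capture("top")
f=lambda c:[170+c[0]*220/800,120+c[1]*160/582]
print("lid centre z62",unproj(p,f((101,257)),62))
print("bar ends z104",unproj(p,[f((68,268)),f((135,246))],104))
L=unproj(p,[f((82,211)),f((157,262)),f((72,300))],48);print("lugs",L,L.mean(0))
c=unproj(p,[f(q) for q in((595,142),(750,260),(632,412),(478,298))],100);print("deck",c,c.mean(0))
d=c-c.mean(0);print(np.rad2deg(np.arctan2(d[:,1],d[:,0])),np.linalg.norm(d,axis=1))
plan([*L.mean(0)[:2],250],20)
w=eyes.capture("wrist");V=np.array(w["view"]);s,pp,R=pose()
print("cam in tool",R.inv().apply(-V[:3,:3].T@V[:3,3]-pp),R.inv().apply(V[2,:3]*-1),w["fx"],w["cx"],w["cy"])
E
```

```text
lid centre z62 [[539.32524315 238.76007256  62.        ]]
bar ends z104 [[523.48224686 263.04657524 104.        ]
 [543.50145801 201.4209983  104.        ]]
lugs [[585.82067888 259.51655955  48.        ]
 [536.0714887  187.2905041   48.        ]
 [500.22823498 267.880414    48.        ]] [540.70680085 238.22915921  48.        ]
deck [[ 638.55200662 -225.27548739  100.        ]
 [ 526.86823215 -364.97968059  100.        ]
 [ 388.0298914  -252.73037292  100.        ]
 [ 493.45706378 -114.27497972  100.        ]] [ 511.72679849 -239.31513015  100.        ]
[   6.31696418  -83.12950148 -173.81031957   98.31271917] [127.59994117 126.57346582 124.42223902 126.36780613]
t 0.6 pos [164.1 498.7 231.3] yang 71.79 q6 -0.22 F [-0.2  0.1 -0.8] grip 1.003
shift units [-3.66  -1.081 -0.156] turn units [-0.    -0.     1.808]
cam in tool [  65.44805188    0.30468275 -142.86055072] [-0.25980511 -0.00161638  0.96565972] 265.0207008481958 258.2811890065885 193.06195517553138
```

drive_tool:
  series: "-1 -0.29 -0.15 0 0 1 1;-1 -0.29 -0.15 0 0 1 1;-1 -0.29 -0.15 0 0 1 1;-1 -0.29 -0.15 0 0 1 1"

```text
time_s: 1.05
eef_pos: [269.8, 426.7, 249.9]
ee_rot: [0.0, 0.402, 0.916, 0.0]
force: [-0.6, 0.9, 0.4]
grip_width: 0.998
```

drive_tool:
  series: "-1 0.2 0 0 0 0.8 1;-1 0.2 0 0 0 0.8 1;-1 0.2 0 0 0 0.8 1"

```text
time_s: 1.35
eef_pos: [371.0, 352.7, 249.9]
ee_rot: [0.001, 0.579, 0.816, 0.001]
force: [-0.3, -0.4, -0.3]
grip_width: 0.997
```

drive_tool:
  series: "-0.8 0.55 0 0 0 0 1;-0.8 0.55 0 0 0 0 1;-0.8 0.55 0 0 0 0 1;-0.8 0.55 0 0 0 0 1"

```text
time_s: 1.75
eef_pos: [466.8, 282.1, 249.6]
ee_rot: [0.001, 0.58, 0.815, 0.0]
force: [0.2, 0.9, 0.2]
grip_width: 0.993
```

Run:
```python
from h import *
plan([540,238,230],20)
p=eyes.capture("wrist"); np.save("w.npy",p,allow_pickle=True)
cv2.imwrite("pics/w1.png",cv2.resize(p["frame"][:,:,::-1],None,fx=1.5,fy=1.5)); print(proj(p,[540,238,62])*1.5)
```

```text
t 1.75 pos [466.8 282.1 249.6] yang 19.08 q6 -0.0 F [0.2 0.9 0.2] grip 0.993
shift units [-0.547  0.456  0.165] turn units [ 0.003  0.002 -0.032]
[[448.92001968 335.03900097]]
```

View pics/w1.png

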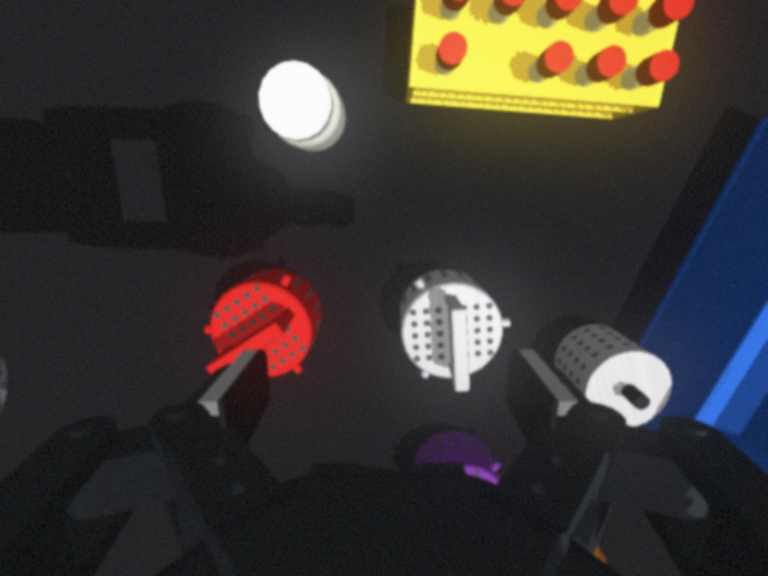

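Run:
```python
from h import *
p=np.load("w.npy",allow_pickle=True).item()
b=unproj(p,np.array([(458.5,309),(462.5,389)])/1.5,104); print(b,b.mean(0),np.linalg.norm(b[0]-b[1]),np.rad2deg(np.arctan2(*(b[0]-b[1])[1::-1])))
L=unproj(p,np.array([(510,323),(421,283),(425,375)])/1.5,48)
print(L,L.mean(0)); print("lid",unproj(p,np.array([(452,330)])/1.5,62))
c=L.mean(0);d=L-c;print(np.rad2deg(np.arctan2(d[:,1],d[:,0])),np.linalg.norm(d,axis=1))
```

```text
[[527.15023603 273.68108562 104.        ]
 [555.27377381 211.71314718 104.        ]] [541.21200492 242.6971164  104.        ] 68.05114819659154 114.4104540616147
[[592.76489611 262.79680791  48.        ]
 [502.3061909  271.72374854  48.        ]
 [537.27996333 188.08991636  48.        ]] [544.11701678 240.8701576   48.        ]
lid [[540.84171386 243.33745264  62.        ]]
[ 24.26211856 143.57515728 -97.38088686] [53.36097972 51.96238288 53.22122852]
```

```bash
python3 -c "
from h import *
plan([541.5,242,150],24)"
```

```text
t 1.8 pos [465.5 283.3 249.8] yang 19.18 q6 -0.0 F [-0.3 -0.1  0. ] grip 0.997
shift units [-0.533  0.484  0.832] turn units [ 0.002  0.001 -0.168]
```

drive_tool:
  series: "-0.533 0.484 0.5 0 0 -0.168 1;-0.533 0.484 0.83 0 0 -0.168 1;-0.533 0.484 0.83 0 0 -0.168 1;-0.533 0.484 0.83 0 0 -0.168 1"

```text
time_s: 2.2
eef_pos: [540.1, 241.4, 146.1]
ee_rot: [-0.002, 0.545, 0.838, -0.002]
force: [-0.8, 0.4, 0.7]
grip_width: 1.0
```

Run:
```python
from h import *
plan([541.5,242,75],24)
p=eyes.capture("wrist"); np.save("w.npy",p,allow_pickle=True)
f=p["frame"][:,:,::-1].copy()
cv2.imwrite("pics/w2.png",cv2.resize(f[100:384,100:420],None,fx=2.1,fy=2.1,interpolation=cv2.INTER_CUBIC))
```

```text
t 2.2 pos [540.1 241.4 146.1] yang 23.95 q6 -0.2 F [-0.8  0.4  0.7] grip 1.0
shift units [-0.     0.016  0.593] turn units [-0.013 -0.002 -0.002]
```

View pics/w2.png

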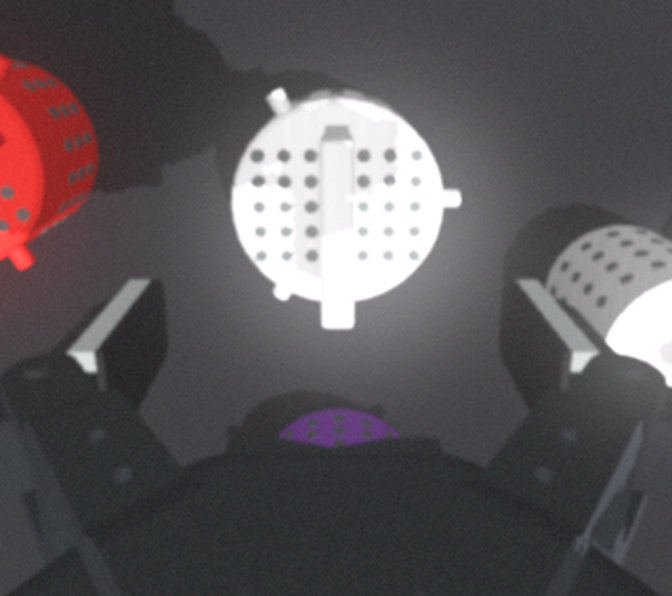

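Run:
```python
from h import *
p=np.load("w.npy",allow_pickle=True).item()
b=unproj(p,np.array([(336.5,140),(338,327)])/2.1+100,104); print(b,b.mean(0),np.linalg.norm(b[0]-b[1]),np.rad2deg(np.arctan2(*(b[0]-b[1])[1::-1])))
L=unproj(p,np.array([(461,199),(273,93),(279,296)])/2.1+100,48)
c=L.mean(0);d=L-c;print(c,np.rad2deg(np.arctan2(d[:,1],d[:,0])),np.linalg.norm(d,axis=1))
```

```text
[[527.05211388 273.91025486 104.        ]
 [555.75821408 210.76248739 104.        ]] [541.40516398 242.33637113 104.        ] 69.36627945128863 114.44588694950127
[542.21268041 241.10476041  48.        ] [ 24.149107   144.38769944 -96.30037541] [55.33278535 54.70512339 54.8231204 ]
```

drive_tool:
  series: "-0.005 0.016 0.3 0 0 0 1;-0.005 0.016 0.585 0 0 0 1;-0.005 0.016 0.585 0 0 0 1;-0.005 0.016 0.585 0 0 0 1"
  newtons: 60

```text
time_s: 2.65
eef_pos: [542.4, 243.8, 81.3]
ee_rot: [0.0, 0.544, 0.839, 0.0]
force: [0.2, -0.2, 1.3]
grip_width: 1.004
```

```bash
python3 -c "
from h import *
plan([541.5,242,75.3],24)"
```

```text
t 2.65 pos [542.4 243.8  81.3] yang 24.07 q6 -0.19 F [ 0.2 -0.2  1.3] grip 1.004
shift units [-0.01  -0.013  0.05 ] turn units [ 0.001 -0.     0.002]
```

drive_tool:
  series: "-0.01 -0.013 0.05 0 0 0 1;-0.01 -0.013 0.05 0 0 0 1;-0.01 -0.013 0.05 0 0 0 0;-0.01 -0.013 0.05 0 0 0 0;-0.01 -0.013 0.05 0 0 0 0;-0.01 -0.013 0.05 0 0 0 0;-0.01 -0.013 0.05 0 0 0 0;-0.01 -0.013 0.05 0 0 0 0;-0.01 -0.013 0.05 0 0 0 0;-0.01 -0.013 0.05 0 0 0 0"
  newtons: 60

```text
time_s: 3.65
eef_pos: [541.3, 242.0, 75.4]
ee_rot: [-0.0, 0.544, 0.839, 0.0]
force: [-2.3, -1.1, 2.9]
grip_width: 0.13
```

```bash
python3 -c "
from h import *
plan([541.5,242,75.3],24)"
```

```text
t 3.65 pos [541.3 242.   75.4] yang 24.07 q6 -0.2 F [-2.3 -1.1  2.9] grip 0.13
shift units [-0.001  0.001  0.001] turn units [-0.    -0.     0.002]
```

drive_tool:
  series: "0 0 -0.2 0 0 0 0;0 0 -0.5 0 0 0 0;0 0 -1 0 0 0 0;0 0 -1 0 0 0 0;0 0 -1 0 0 0 0"

```text
time_s: 4.15
eef_pos: [541.8, 242.1, 196.2]
ee_rot: [0.001, 0.544, 0.839, 0.001]
force: [0.0, 0.5, -5.1]
grip_width: 0.129
```

drive_tool:
  series: "-0.2 -0.1 -0.4 0 0 0 0;-0.5 -0.25 -0.8 0 0 0 0;-0.86 -0.44 -0.8 0 0 0 0;-0.86 -0.44 -0.8 0 0 0 0"

```text
time_s: 4.55
eef_pos: [535.4, 122.7, 291.3]
ee_rot: [0.001, 0.545, 0.838, -0.0]
force: [0.1, 0.9, -5.1]
grip_width: 0.128
```

drive_tool:
  series: "-0.4 -0.2 0 0 0 0 0;-0.86 -0.44 0 0 0 0 0;-0.86 -0.44 0 0 0 0 0"

```text
time_s: 4.85
eef_pos: [528.0, 3.7, 288.4]
ee_rot: [-0.001, 0.547, 0.837, -0.001]
force: [0.4, 0.5, -4.0]
grip_width: 0.128
```

drive_tool:
  series: "-0.4 -0.2 0 0 0 0 0;-0.86 -0.44 0 0 0 0 0;-0.86 -0.44 0 0 0 0 0"

```text
time_s: 5.15
eef_pos: [520.2, -115.5, 285.4]
ee_rot: [-0.004, 0.548, 0.836, -0.002]
force: [1.0, 0.6, -3.4]
grip_width: 0.131
```

```bash
python3 -c "
from h import *
plan([512,-335,285],24)"
```

```text
t 5.15 pos [ 520.2 -115.5  285.4] yang 23.54 q6 -0.85 F [ 1.   0.6 -3.4] grip 0.131
shift units [-1.65  -0.793  0.003] turn units [-0.016 -0.008 -0.016]
```

drive_tool:
  series: "-0.4 -0.2 0 0 0 0 0;-0.83 -0.4 0 0 0 0 0;-0.83 -0.4 0 0 0 0 0"

```text
time_s: 5.45
eef_pos: [514.8, -229.8, 281.7]
ee_rot: [-0.006, 0.55, 0.835, -0.003]
force: [0.3, 0.8, -5.4]
grip_width: 0.13
```

drive_tool:
  series: "-0.4 -0.2 0 0 0 0 0;-0.83 -0.4 0 0 0 0 0;-0.83 -0.4 0 0 0 0 0;-0.83 -0.4 0 0 0 0 0;-0.83 -0.4 0 0 0 0 0"

```text
time_s: 5.95
eef_pos: [510.1, -339.4, 279.6]
ee_rot: [-0.008, 0.55, 0.835, -0.002]
force: [-0.7, 0.2, -3.2]
grip_width: 0.126
```

Run:
```python
from h import *
plan([512,-335,285],24)
p=eyes.capture("wrist"); np.save("c.npy",p,allow_pickle=True)
print(proj(p,[512,-239,113]))
cv2.imwrite("pics/c1.png",cv2.resize(p["frame"][:,:,::-1],None,fx=1.5,fy=1.5,interpolation=cv2.INTER_CUBIC))
```

```text
t 5.95 pos [ 510.1 -339.4  279.6] yang 23.33 q6 -1.18 F [-0.7  0.2 -3.2] grip 0.126
shift units [ 0.028  0.028 -0.045] turn units [-0.024 -0.022 -0.024]
[[297.57064701  99.07594443]]
```

View pics/c1.png

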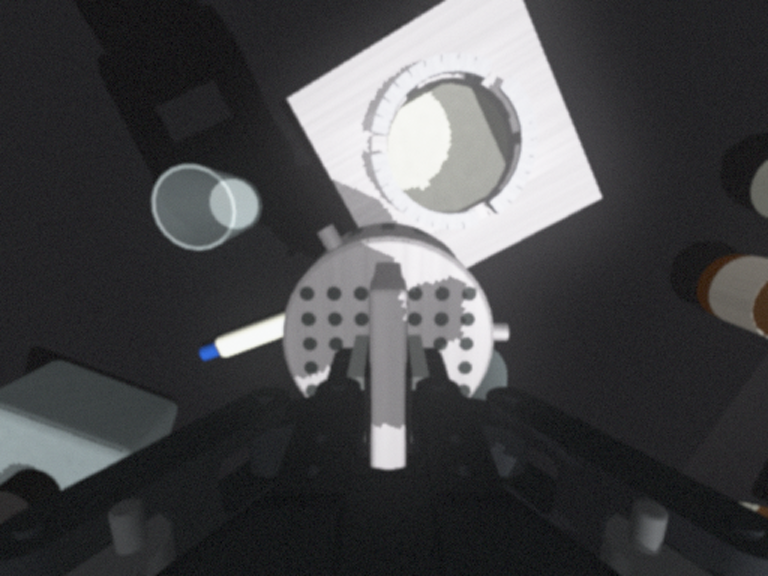

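The basket is held straight. The collar is at about (450,140), and its gaps look to be near (497,82), (378,143) and (490,207). I'll take a closer crop.

Run:
```python
from h import *
p=np.load("c.npy",allow_pickle=True).item()
f=p["frame"][20:170,225:375,::-1]
g=cv2.resize(f,None,fx=4,fy=4,interpolation=cv2.INTER_CUBIC).astype(float)
g=255*(np.clip(g/255,0,1)**1.8)
cv2.imwrite("pics/c2.png",g)
```

```text
[ WARN:0@0.396] global loadsave.cpp:1063 imwrite_ Unsupported depth image for selected encoder is fallbacked to CV_8U.
```

View pics/c2.png

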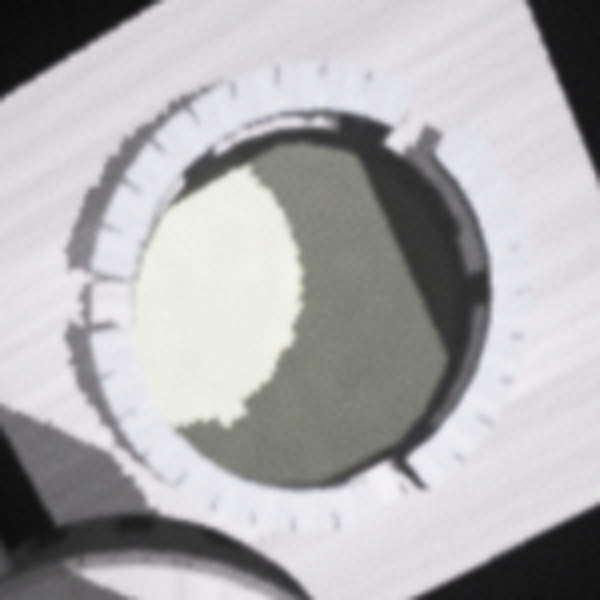

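```bash
cat > col.py <<'E'
from h import *
from scipy.optimize import least_squares
p=np.load("c.npy",allow_pickle=True).item()
u=lambda q,z:unproj(p,np.array(q)/4.+[225,20],z)[:,:2]
b=u([(490,290),(470,200),(310,110),(140,240),(133,310),(160,400),(215,470),(290,489),(360,477)],128.5)
r=least_squares(lambda v:np.hypot(*(b-v[:2]).T)-v[2],[512,-239,47],loss="soft_l1");print("bore",r.x,r.fun.round(1))
c=r.x[:2]
for n,q in dict(A=[(395,128),(437,128),(425,135)],B=[(88,283),(92,325)],C=[(380,478),(418,485),(400,475)]).items():
    d=u(q,128.5)-c; print(n,np.rad2deg(np.arctan2(d[:,1],d[:,0])).round(1),np.hypot(*d.T).round(1))
E
python3 col.py
cat > ov.py <<'E'
from h import *
import sys
cx,cy,Y,o=float(sys.argv[1]),float(sys.argv[2]),float(sys.argv[3]),sys.argv[4]
p=np.load("c.npy",allow_pickle=True).item()
f=cv2.resize(p["frame"][10:180,215:385,::-1],None,fx=4,fy=4,interpolation=cv2.INTER_CUBIC)
T=lambda X:((proj(p,X)-[215,10])*4).astype(np.int32)
a=np.linspace(0,2*np.pi,200)
for rr,z in((47,128.5),(58,128.5)):
    cv2.polylines(f,[T(np.c_[cx+rr*np.cos(a),cy+rr*np.sin(a),0*a+z])],True,(0,0,255),1)
for k in range(3):
  t=np.deg2rad(Y+120*k);e=np.array([np.cos(t),np.sin(t)]);n=np.array([-e[1],e[0]])
  for s in(-6.25,6.25):
    P=[np.r_[[cx,cy]+e*r+n*s,128.5] for r in(46,60)]
    cv2.line(f,*[tuple(map(int,v)) for v in T(np.array(P))],(0,160,0),1)
h=90*np.sqrt(2)
for yy in (Y,):
  P=[[cx+h*np.cos(np.deg2rad(yy+45+90*k)),cy+h*np.sin(np.deg2rad(yy+45+90*k)),100] for k in range(4)]
  cv2.polylines(f,[T(np.array(P))],True,(255,0,0),1)
cv2.imwrite(o,f)
E
```

```text
bore [ 514.54264527 -236.81533457   46.86616475] [-0.2  0.3 -0.2  0.7 -0.4 -1.1  1.5  0.3 -0.5]
A [88.6 78.  79.7] [46.7 52.  49. ]
B [-162.6 -152.3] [58.5 57.4]
C [-41.5 -32.6 -35.6] [48.7 55.5 50.5]
```

```bash
python3 ov.py 514.5 -237 -38.2 pics/ov1.png
```

```text
(no output)
```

View pics/ov1.png

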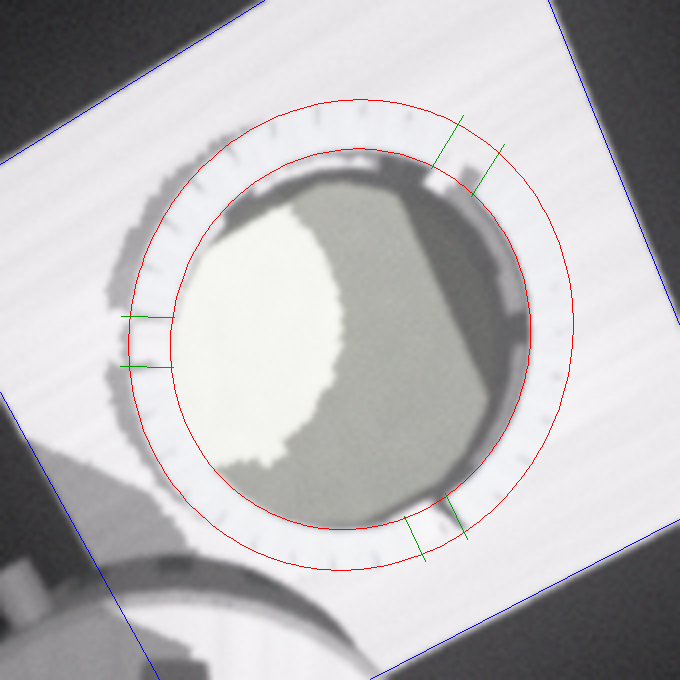

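The overlay fits well on the box edges, the bore and all three gaps. That puts the collar at (514.5,-237) with the gaps at -38.2°+120k. Next I turn to it above the well.

```bash
python3 -c "
from h import *
plan([514.5,-237,280],-38.2)
p=np.load('c.npy',allow_pickle=True).item()
s,pp,R=pose()
# lugs & bar end as expected for perfect grasp vs seen
for n,t in dict(lugx=(0,54,27.3-.0),lug120=(54*.866,-27,27.3),barfar=(35,0,-28.7),barnear=(-35,0,-28.7)).items():
    print(n,(proj(p,pp+R.apply(t))*1.5).round(1))
"
```

```text
t 6.0 pos [ 510.3 -339.   280.3] yang 23.37 q6 -1.18 F [-0.1  0.4 -4.1] grip 0.132
shift units [0.766 0.369 0.006] turn units [-0.032 -0.005  2.149]
lugx [[506.8 331.3]]
lug120 [[324.1 228.1]]
barfar [[387.7 288.9]]
barnear [[388.  486.9]]
```

drive_tool:
  series: "0.3 0.15 0 -0.03 0 0.25 0;0.77 0.37 0 -0.03 0 0.6 0;0.77 0.37 0 -0.03 0 1 0;0.77 0.37 0 -0.03 0 1 0;0.77 0.37 0 -0.03 0 1 0;0.77 0.37 0 -0.03 0 1 0"

```text
time_s: 6.6
eef_pos: [514.5, -235.8, 280.6]
ee_rot: [-0.003, 0.738, 0.675, 0.002]
force: [0.2, -0.5, -4.1]
grip_width: 0.13
```

drive_tool:
  series: "0 0 0 0 0 0.3 0;0 0 0 0 0 0.6 0;0 0 0 0 0 0.9 0;0 0 0 0 0 1 0;0 0 0 0 0 1 0;0 0 0 0 0 1 0"

```text
time_s: 7.2
eef_pos: [514.5, -235.8, 280.5]
ee_rot: [-0.003, 0.881, 0.472, 0.001]
force: [-1.0, -0.3, -3.9]
grip_width: 0.128
```

```bash
python3 -c "
from h import *
plan([514.5,-237,215],-38.2)"
```

```text
t 7.2 pos [ 514.5 -235.8  280.5] yang -33.61 q6 -0.05 F [-1.  -0.3 -3.9] grip 0.128
shift units [-0.011  0.008  0.545] turn units [-0.009 -0.011  0.16 ]
```

drive_tool:
  series: "-0.011 0.008 0.2 -0.01 -0.01 0.1 0;-0.011 0.008 0.4 -0.01 -0.01 0.16 0;-0.011 0.008 0.55 -0.01 -0.01 0.16 0;-0.011 0.008 0.55 -0.01 -0.01 0.16 0;-0.011 0.008 0.55 -0.01 -0.01 0.16 0;-0.011 0.008 0.55 -0.01 -0.01 0.16 0"

```text
time_s: 7.8
eef_pos: [514.9, -237.3, 215.9]
ee_rot: [0.001, 0.899, 0.437, 0.001]
force: [0.3, -0.3, -4.0]
grip_width: 0.128
```

Run:
```python
from h import *
plan([514.5,-237,170],-38.2)
p=eyes.capture("wrist"); np.save("c.npy",p,allow_pickle=True)
cv2.imwrite("pics/d1.png",cv2.resize(p["frame"][60:320,80:430,::-1],None,fx=2.2,fy=2.2,interpolation=cv2.INTER_CUBIC))
```

```text
t 7.8 pos [ 514.9 -237.3  215.9] yang -38.15 q6 0.03 F [ 0.3 -0.3 -4. ] grip 0.128
shift units [-0.    -0.006  0.382] turn units [ 0.005 -0.001  0.002]
```

View pics/d1.png

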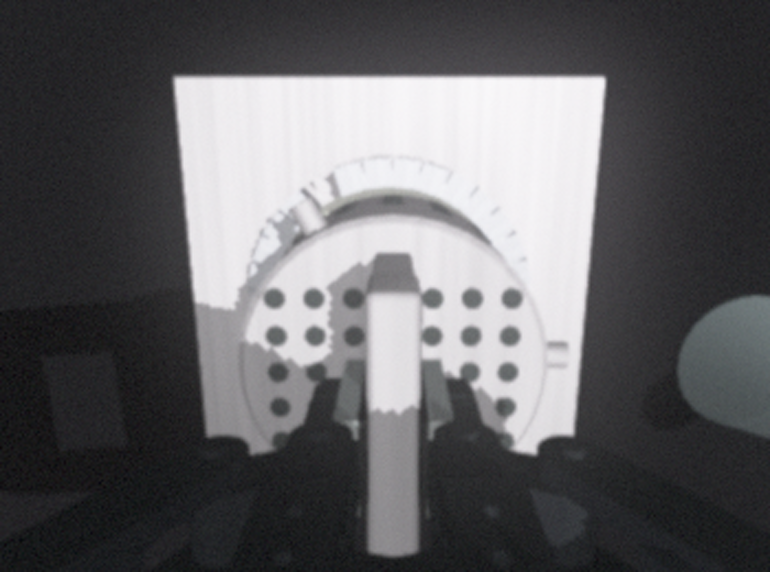

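The basket sits symmetrically over the box, with the bar at column 393 and the box centre at 390. I lower it into the bore and watch the force.

drive_tool:
  series: "0 0 0.06 0 0 0 0;0 0 0.1 0 0 0 0;0 0 0.14 0 0 0 0;0 0 0.18 0 0 0 0;0 0 0.21 0 0 0 0;0 0 0.21 0 0 0 0"

```text
time_s: 8.45
eef_pos: [514.8, -237.2, 189.9]
ee_rot: [0.001, 0.899, 0.437, 0.001]
force: [0.1, -0.3, -3.8]
grip_width: 0.125
```

drive_tool:
  series: "0 0 0.06 0 0 0 0;0 0 0.1 0 0 0 0;0 0 0.14 0 0 0 0;0 0 0.17 0 0 0 0;0 0 0.17 0 0 0 0;0 0 0.17 0 0 0 0"

```text
time_s: 9.05
eef_pos: [514.9, -237.2, 169.6]
ee_rot: [0.001, 0.899, 0.437, 0.001]
force: [0.5, 0.2, -4.7]
grip_width: 0.13
```

```bash
python3 -c "
from h import *
plan([514.5,-237,160],-38.2);print(pose()[0]['wrist_torque'])"
```

```text
t 9.05 pos [ 514.9 -237.2  169.6] yang -38.16 q6 0.03 F [ 0.5  0.2 -4.7] grip 0.13
shift units [-0.    -0.004  0.08 ] turn units [ 0.003 -0.001  0.001]
[-0.01984338 -0.0185677  -0.01398155]
```

drive_tool:
  series: "0 0 0.03 0 0 0 0;0 0 0.06 0 0 0 0;0 0 0.075 0 0 0 0;0 0 0.085 0 0 0 0;0 0 0.095 0 0 0 0;0 0 0.1 0 0 0 0;0 0 0.1 0 0 0 0"

```text
time_s: 9.75
eef_pos: [514.9, -237.2, 157.5]
ee_rot: [0.001, 0.899, 0.437, 0.001]
force: [0.2, -0.1, -4.4]
grip_width: 0.131
```

No contact at lip height, so the lugs are entering the gaps. I keep going down gently towards the ledge, expected at a TCP height of about 144.

drive_tool:
  series: "0 0 0.015 0 0 0 0;0 0 0.03 0 0 0 0;0 0 0.045 0 0 0 0;0 0 0.06 0 0 0 0;0 0 0.07 0 0 0 0;0 0 0.07 0 0 0 0"

```text
time_s: 10.35
eef_pos: [514.8, -237.2, 148.9]
ee_rot: [0.0, 0.899, 0.437, 0.0]
force: [-0.4, 0.5, -4.5]
grip_width: 0.126
```

drive_tool:
  series: "0 0 0.012 0 0 0 0;0 0 0.024 0 0 0 0;0 0 0.032 0 0 0 0;0 0 0.04 0 0 0 0;0 0 0.04 0 0 0 0"

```text
time_s: 10.85
eef_pos: [514.9, -237.2, 144.5]
ee_rot: [0.001, 0.899, 0.437, 0.001]
force: [-0.4, 0.8, -1.1]
grip_width: 0.127
```

drive_tool:
  series: "0 0 0.004 0 0 0 0;0 0 0.008 0 0 0 0;0 0 0.008 0 0 0 0"

```text
time_s: 11.15
eef_pos: [515.0, -237.2, 144.3]
ee_rot: [0.001, 0.899, 0.437, 0.001]
force: [-2.7, 2.5, 4.8]
grip_width: 0.129
```

```bash
python3 -c "
from h import *
plan([514.5,-237,144],-38.2);print(pose()[0]['wrist_torque'])"
```

```text
t 11.15 pos [ 515.  -237.2  144.3] yang -38.15 q6 0.03 F [-2.7  2.5  4.8] grip 0.129
shift units [-0.001 -0.004  0.002] turn units [ 0.004 -0.001  0.002]
[ 0.37307346  0.56714867 -0.0782765 ]
```

The lugs are on the ledge at TCP z 144.3, with about 9 N net. I turn 28° clockwise under light pressure; no notch lies before 33°.

drive_tool:
  series: "0 0 0.006 0 0 0.1 0;0 0 0.006 0 0 0.2 0;0 0 0.006 0 0 0.3 0;0 0 0.006 0 0 0.4 0;0 0 0.006 0 0 0.5 0;0 0 0.006 0 0 0.5 0"

```text
time_s: 11.75
eef_pos: [515.4, -237.5, 144.3]
ee_rot: [0.002, 0.947, 0.321, 0.001]
force: [-0.1, 1.0, 4.8]
grip_width: 0.129
```

```bash
python3 -c "
from h import *
plan([514.5,-237,144],-66.2);print(pose()[0]['wrist_torque'])"
```

```text
t 11.75 pos [ 515.4 -237.5  144.3] yang -52.5 q6 0.28 F [-0.1  1.   4.8] grip 0.129
shift units [-0.003 -0.008  0.002] turn units [ 0.007 -0.004  0.478]
[-0.00669054  0.24092963 -0.12413212]
```

Turning freely, with a yaw torque of 0.12 N m.

drive_tool:
  series: "0 -0.002 0.006 0 0 0.1 0;0 -0.004 0.006 0 0 0.2 0;0 -0.004 0.006 0 0 0.3 0;0 -0.004 0.006 0 0 0.4 0;0 -0.004 0.006 0 0 0.47 0;0 -0.004 0.006 0 0 0.47 0"

```text
time_s: 12.35
eef_pos: [515.3, -237.6, 144.3]
ee_rot: [0.002, 0.978, 0.209, 0.002]
force: [-1.3, -0.8, 6.0]
grip_width: 0.128
```

drive_tool:
  series: "0 0 0.008 0 0 0.04 0;0 0 0.008 0 0 0.08 0;0 0 0.008 0 0 0.12 0;0 0 0.008 0 0 0.16 0;0 0 0.008 0 0 0.16 0"

```text
time_s: 12.85
eef_pos: [515.5, -237.3, 144.1]
ee_rot: [0.002, 0.985, 0.17, 0.002]
force: [-1.2, 3.7, 8.4]
grip_width: 0.126
```

```bash
python3 -c "
from h import *
plan([514.5,-237,144],-70);print(pose()[0]['wrist_torque'])"
```

```text
t 12.85 pos [ 515.5 -237.3  144.1] yang -70.39 q6 0.59 F [-1.2  3.7  8.4] grip 0.126
shift units [-0.007 -0.005  0.001] turn units [ 0.01  -0.007 -0.013]
[0.58589165 0.61259323 0.33027036]
```

drive_tool:
  series: "0 0 0.008 0 0 0.04 0;0 0 0.008 0 0 0.08 0;0 0 0.008 0 0 0.12 0;0 0 0.008 0 0 0.12 0"

```text
time_s: 13.25
eef_pos: [515.1, -237.2, 142.8]
ee_rot: [0.002, 0.99, 0.141, 0.002]
force: [-3.4, 0.3, -0.2]
grip_width: 0.132
```

```bash
python3 -c "
from h import *
plan([515,-237,144],-74);print(pose()[0]['wrist_torque'])"
```

```text
t 13.25 pos [ 515.1 -237.2  142.8] yang -73.82 q6 0.65 F [-3.4  0.3 -0.2] grip 0.132
shift units [-0.    -0.002 -0.01 ] turn units [ 0.008 -0.006  0.006]
[-0.02139022  0.60745798 -0.13216193]
```

The height fell 1.5 mm and the force eased at 35.7° of turn, so the lugs are dropping in. I press straight down gently without turning.

drive_tool:
  series: "0 0 0.008 0 0 0 0;0 0 0.016 0 0 0 0;0 0 0.016 0 0 0 0"

```text
time_s: 13.55
eef_pos: [515.2, -237.3, 141.7]
ee_rot: [0.002, 0.99, 0.141, 0.002]
force: [-4.5, 2.9, 7.4]
grip_width: 0.129
```

```bash
python3 -c "
from h import *
plan([515,-237,139.3],-74);print(pose()[0]['wrist_torque'])"
```

```text
t 13.55 pos [ 515.2 -237.3  141.7] yang -73.8 q6 0.65 F [-4.5  2.9  7.4] grip 0.129
shift units [-0.001 -0.003  0.02 ] turn units [ 0.009 -0.007  0.007]
[ 0.23520565  0.88192333 -0.31456611]
```

drive_tool:
  series: "0 0 0.006 0 0 0.02 0;0 0 0.012 0 0 0.04 0;0 0 0.014 0 0 0.05 0;0 0 0.014 0 0 0.05 0"

```text
time_s: 13.95
eef_pos: [514.9, -237.5, 139.7]
ee_rot: [0.002, 0.992, 0.129, 0.002]
force: [-3.9, -1.1, 0.2]
grip_width: 0.133
```

```bash
python3 -c "
from h import *
plan([515,-237,139.3],-74);print(pose()[0]['wrist_torque'])"
```

```text
t 13.95 pos [ 514.9 -237.5  139.7] yang -75.23 q6 0.67 F [-3.9 -1.1  0.2] grip 0.133
shift units [ 0.002 -0.004  0.003] turn units [ 0.009 -0.005 -0.043]
[-0.34692516  0.89007975 -0.29797997]
```

drive_tool:
  series: "0 0 0.006 0.005 0 0.01 0;0 0 0.01 0.009 0 0.015 0;0 0 0.01 0.009 0 0.015 0"

```text
time_s: 14.25
eef_pos: [515.1, -237.8, 139.2]
ee_rot: [0.0, 0.992, 0.125, 0.001]
force: [-4.3, 0.2, 8.5]
grip_width: 0.13
```

```bash
python3 -c "
from h import *
plan([515,-237,139.3],-75.2);print(pose()[0]['wrist_torque'])"
```

```text
t 14.25 pos [ 515.1 -237.8  139.2] yang -75.64 q6 0.68 F [-4.3  0.2  8.5] grip 0.13
shift units [ 0.001 -0.007 -0.   ] turn units [ 0.001 -0.006 -0.015]
[-0.04139471  1.15121778  0.02128681]
```

Seated: TCP z is 139.2, 5.1 mm below ledge height, under 12 N at 37.5°. I relax, open and retreat straight up.

drive_tool:
  series: "0 0 -0.003 0 0 0 0;0 0 -0.003 0 0 0 0;0 0 -0.003 0 0 0 0.6;0 0 -0.003 0 0 0 0.6;0 0 -0.003 0 0 0 0.6;0 0 -0.003 0 0 0 0.6;0 0 -0.003 0 0 0 0.6;0 0 -0.003 0 0 0 0.6"

```text
time_s: 15.05
eef_pos: [515.1, -237.8, 139.7]
ee_rot: [0.0, 0.992, 0.125, 0.002]
force: [0.2, -0.4, 1.2]
grip_width: 0.596
```

drive_tool:
  series: "0 0 -0.05 0 0 0 0.6;0 0 -0.15 0 0 0 0.6;0 0 -0.4 0 0 0 0.6;0 0 -0.8 0 0 0 0.6;0 0 -1 0 0 0 0.6;0 0 -1 0 0 0 0.6;0 0 -1 0 0 0 0.6"

```text
time_s: 15.75
eef_pos: [514.7, -237.8, 260.1]
ee_rot: [0.0, 0.992, 0.125, 0.002]
force: [-1.2, 1.0, 0.1]
grip_width: 0.603
```

Run:
```python
from h import *
plan([515,-237,260],-75.6)
p=eyes.capture("wrist"); np.save("c.npy",p,allow_pickle=True)
f=cv2.resize(p["frame"][:,:,::-1],None,fx=1.5,fy=1.5,interpolation=cv2.INTER_CUBIC)
t=np.deg2rad(-75.6); R=lambda X:np.c_[514.7+np.cos(t)*X[:,0]-np.sin(t)*X[:,1],-237.3+np.sin(t)*X[:,0]+np.cos(t)*X[:,1],X[:,2]]
a=np.linspace(0,6.283,100)
for P in(np.c_[45*np.cos(a),45*np.sin(a),0*a+126],np.array([(x,y,168.) for x,y in((6,35),(6,-35),(-6,-35),(-6,35))])):
    cv2.polylines(f,[(proj(p,R(P))*1.5).astype(np.int32)],True,(0,0,255),1)
cv2.imwrite("pics/e1.png",f)
```

```text
t 15.75 pos [ 514.7 -237.8  260.1] yang -75.63 q6 0.68 F [-1.2  1.   0.1] grip 0.603
shift units [ 0.004 -0.006  0.001] turn units [ 0.003 -0.007 -0.001]
```

View pics/e1.png

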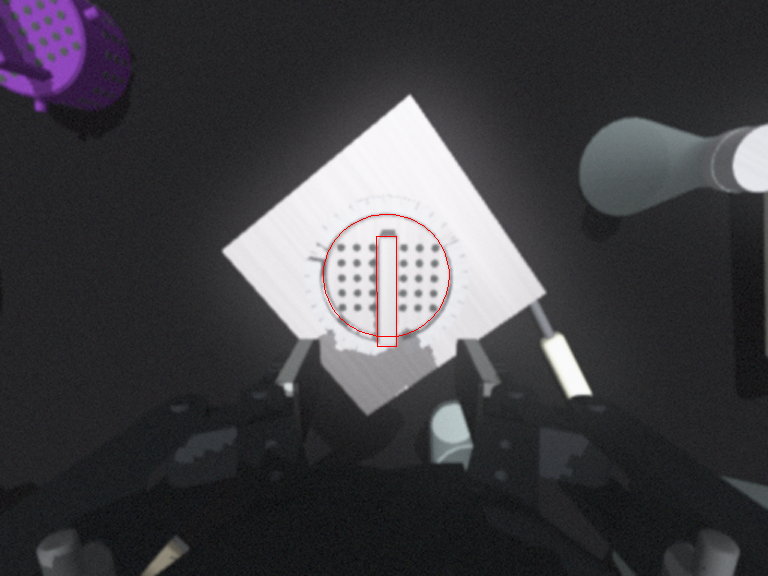

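The lid circle (386,275) and the bar (387,290) match the overlay for a seated, level basket turned 37.4° clockwise. The gripper is clear and the neighbours look undisturbed.

```bash
python3 -c "
from rig import ctrl; print(ctrl.finish_job())"
```

```text
the job is handed in; nothing more can be done
None
```

The steel basket with the lugs is hanging in the ultrasonic cleaner's collar, locked in its notches, and the gripper has let go. I handed the job in at about 16 s of the 54 s allowed.

- **Insertion:** I took the basket by its bar handle. The lugs went down through the three gaps without touching and met the ledge at TCP z 144.3 mm.
- **Locking:** I turned it clockwise with about 9–12 N net pressure. The lugs began to drop at about 35.7° and stuck part-way under about 11 N. Another 1.4° freed them, and they seated at about 37.5°. The final TCP height of 139.2 mm is a 5.1 mm drop, against the 5 mm notch depth.
- **Last checks:** In the last wrist picture the lid and bar line up with the expected locked pose. The gripper was clear 120 mm above with near-zero force. The bystanders in view looked undisturbed; I took no final picture of the whole bench. I did not turn the basket back to test the lock, so the evidence is the drop height and that picture. No check failed or disagreed.

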